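Slide the mould home in the chute's corner

ROBOT

A 6-joint arm with a two-finger parallel gripper is mounted at the origin on the work surface. World frame = base frame: x ahead of the robot, y to its left, z up, the work surface at z = 0. Lengths are in m, angles in rad, forces in N, time in s.
With the tool pointing down it reaches from about 0.325 to 1 m from the base axis. Payload 5.1 kg.
Tool frame: the origin (TCP) lies midway between the tips of the shut fingers; the grasp point (between the pads) lies manip.grip_point_offset behind it (manip.grip_point_offset is the distance from the TCP to the grasp point, in m); z points along the fingers, y is the direction in which the jaws open and shut (so a half turn about z gives the same grasp; the last joint's range is limited). The gripper opens to 85 mm and grips with 20 to 120 N. Pads are 22 mm wide; open, the fingers measure 114 mm over their backs; the gripper's body (76 mm by 85 mm) begins 54 mm behind the grasp point. The pads swing forward as they close: fully open they stand 13 mm farther back than shut.
Start: joints at [1.098, 0.124, 1.65, -0, 1.367, -0.083], TCP at [0.247, 0.601, 0.231] pointing down, gripper open.
Joint ranges: [-2.61, 2.61], [-1.02, 2.33], [0.03, 2.71], [-1.35, 4.49], [0.32, 2.68], [-2.91, 2.91]. Speed limits (rad/s): [2.57, 2.57, 3.14, 3.14, 3.14, 3.14].

INTERFACE

Orientations are given as a 3x3 rotation matrix whose columns are the frame's x, y, z axes.
In Python, from bench import manip, cams gives the robot as it stands.
- The arm moves only by the tool move_arm, never from a script. Its argument "steps" is a list of rows, each a list of 3 entries, a list of its own where there are three numbers: the shift along the tool's x, y, z in units of 25 mm (1.0 is 25 mm), then the turn about the tool's z in degrees, then the closure in counts, from 0 (fully open) to 255 (shut). In form: [[[dx, dy, dz], turn, grip], ...]. A call has 1 to 8 rows; each row is the pose to reach, as a shift and turn from the pose measured when the call began, along the tool's axes at that moment; what a row does not reach only later rows make up. A row lasts 1/10 s, in which the tool goes at most 50 mm and 8.59 degrees, less where a joint would pass 70% of its speed; a pose out of reach is approached as far as the arm can. A call with a gripper value outside its range is refused whole. The fingers move at their own pace and stop on an object; the grip force is fixed at half the most. Time passes only in rows, so rows that repeat a pose let the fingers close. It gives the time, the measured TCP pose, the force and the opening at its end, in the units of the state.
- manip.get_obs(): the state, without advancing time (a new reading comes with each control period).
- cams.read_camera(name): name is "scene" or "top" or "wrist"; returns a dict with "img" (480x640x3 uint8, red, green, blue), "camera_matrix" (3x3 intrinsics, pixels), "rvec" (rotation vector, rad) and "tvec" (3), from world to camera coordinates, as OpenCV has them. Camera axes: x right, y down, z forward; pixel columns grow to the right and rows downward; lengths in m; the calibration is good to about 2 mm. A picture is of the moment at which its call begins. There is no depth.
- manip.job_done(): hands the job in, once; it reports no verdict.
Trained networks look in the newest picture that a camera, given by its name, has taken for a name from the list of things; names that differ only in an ending like _2 or _b are one class to them, and where a whole thing is asked for, a point or a joint stands for the part that bears it (a point fixed in the world has none). Each returns a list of dicts, best first, with "confidence" (0 to 1); they miss things now and then, are a little off and sometimes report something else, mostly with a low value. They report only what shows in the picture. A call takes as long as a camera call. They do not tell look-alikes from the thing itself.
- cams.silhouettes(camera, name): "region" (480x640 bool, what is visible of it).
- cams.mark_of(camera, name): "location" ([x, y, z] in m, in the coordinates of the camera as it stood for that picture, good to about 4 mm: a listed point, or the origin of a listed thing).
The state is a dict: "time": time; "joint_pos": joint angles; "qd": joint speeds; "effort": joint torques, N m; "ee_pos": TCP position; "tool_rot": TCP orientation; "wrist_force": force on the tool from outside, world axes, zero at the start; "ft_torque": the same for the moment, N m; "gripper_width": opening from 0.0 (shut) to 1.0 (fully open).
Only numpy, scipy, OpenCV 4.12 (cv2) and the standard library are available. Lean on these libraries where they do the work, as an engineer would, in place of code of your own. Each camera call takes 0.05 s, during which the arm holds its last target.

TASK

First take the jar off the shelf at the top of the sloping steel chute and stand it upright on the wooden trivet, near its middle. Then push the white mould along the shelf, without lifting it, over the edge onto the chute so that it slides down and comes to rest fully home in the low corner: flat on the chute, long side flush against the low fence and end against the side fence. Do not knock the jar over, and leave everything else where it is.

Things in the scene. Friction and masses are not known exactly. Their poses are not given: they have to be found in the camera images.
- stand: fixed steel stand. Origin on the table under the middle of the edge where its flat shelf meets the chute; z up. Shelf: top 170 mm up, x -170 to 125 mm, y -250 to 0 mm, no rim, 6 mm sheet on legs, friction about 0.6. The chute starts at y = 0 level with the shelf and falls at 35 degrees towards +y; 270 mm wide (x -145 to 125), 265 mm long down the slope, lower end 18 mm up.
- edge (a point): middle of the shelf's edge, at the shelf's top, where the chute begins (stand frame 0, 0, 170 mm). Chute and fences are polished (friction about 0.25): a mould pushed more than half way over this edge tips and slides down by itself, turning flush with the low fence; should it stop short, a light push along the fence moves it on.
- chute: the chute's inside low corner, on the plate (stand frame -60, 205, 27 mm). z out of the plate, x uphill along the 120 mm side fence, y along the 230 mm low fence, away from the corner. Fences 30 mm high, at 90 degrees; the low one lies 40 degrees off level, so the corner is lowest. Inner faces at x = 0 and y = 0: the mould is home with its origin at 45, 65, 0 mm, its x along this y (either way).
- mould: rigid white plastic mould, a flat block with six round cavities on top, 130 mm (its x) by 90 mm (its y) by 26 mm high, about 0.2 kg (varies). Origin at the centre of its underside, z up. It starts flat on the shelf, long side across the chute, up to 0.3 rad askew. It is too wide to grip across.
- jar: closed white jar with steel cap, 52 mm in diameter, 90 mm high, about 0.2 kg. Origin at the centre of its underside. It stands on the shelf between the mould and the chute's edge, in the mould's way.
- trivet: fixed wooden trivet on the table, 130 x 130 x 12 mm. Origin at the centre of its underside, so its top is 12 mm up. It lies to the left or to the right of the stand.
- cutter: bystander: steel pastry cutter ring, 46 mm in diameter, 40 mm high, standing on the shelf near its -x side. Origin at the centre of its underside.
- bowl: bystander: white bowl, 130 mm in diameter, 60 mm high, on the side of the stand where the trivet is not. Origin at the centre of its underside.
- syrup: bystander: amber bottle, 60 mm in diameter, 190 mm high, standing beyond the stand on the left. Origin at the centre of its underside.
- shaker: bystander: metal shaker, 60 mm in diameter, 120 mm high, standing nearer the robot to the right. Origin at the centre of its underside.
Not all that is in view belongs to the job. What is shaped like the jar but green or purple is not meant.

How it is judged:
On the way, in this order (a step that is already met when the one before it is completed fails the run):
1. the jar stands upright on the trivet, let go (horizontal distance between jar and trivet below 0.04 m and z of jar in the frame of trivet below 0.018 m and angle between jar's own z axis and vertical below 0.1 rad and linear speed of jar below 0.02 m/s and contact force between the fingers and jar below 0.1 N), for 0.2 s.
2. the mould lies home in the low corner (x of mould in the frame of chute between 0.04 and 0.0495 m and y of mould in the frame of chute between 0.06 and 0.0695 m and z of mould in the frame of chute between -0.006 and 0.006 m and angle between the x axis of mould and the y axis of chute, either way round below 0.06 rad and angle between the z axis of mould and the z axis of chute, either way round below 0.06 rad and linear speed of mould below 0.02 m/s), for 0.2 s.
At the end, for the whole second after the job is handed in: The mould rests flat on the chute in its low corner, its long side within about 4 mm of the low fence, its end within about 4 mm of the side fence, square within 0.06 rad; the jar stands upright (within 0.1 rad) on the trivet within 40 mm of its middle; both at rest (all of step 2 and horizontal distance between jar and trivet below 0.04 m and z of jar in the frame of trivet below 0.018 m and angle between jar's own z axis and vertical below 0.1 rad and linear speed of jar below 0.02 m/s); the robot touches nothing.
It fails at once if the mould is lifted more than 30 mm above the shelf (z of mould in the frame of stand above 0.2 m).
It fails at once if the jar is knocked over (angle between jar's own z axis and vertical above 0.6 rad).
It fails at once if a bystander (cutter, bowl, bottle or shaker) is moved by more than 25 mm (distance of any of cutter, bowl, syrup, shaker from where it was at the start of the episode above 0.025 m).
It also fails if it takes over 64 s, if anything falls off the work surface, if the arm or the gripper's body presses on something with over 40 N, if the wrist force passes 120 N, or if a joint passes its speed limit or range.

## Working session

There is one attempt and no reset: what is moved stays moved. The work goes in short steps, Python scripts to look and compute and a tool call to move; the robot and the scene stay as the last step left them, time stands still between calls to the robot, and variables do not carry over. Pictures are saved under pics/ and viewed, and the job is handed in when it is done.

Besides the shell and the picture viewer there is one more tool, called as name([rows], argument=value, ...), one row to a line, values as JSON. move_arm: Moves the arm, as the interface text tells. Its arguments: {"type":"object","properties":{"steps":{"type":"array"}},"required":["steps"]}

```bash
mkdir -p pics; ls
cat > h.py <<'E'
import numpy as np, cv2
from bench import manip, cams
def shot(n,fn=None):
    r=cams.read_camera(n)
    if fn: cv2.imwrite('pics/'+fn,r['img'][:,:,::-1])
    return r
def toW(r,p):
    R=cv2.Rodrigues(np.array(r['rvec'],float))[0]; return R.T@(np.array(p)-np.array(r['tvec']).ravel())
def proj(r,P):
    return cv2.projectPoints(np.atleast_2d(np.array(P,float)),np.array(r['rvec'],float),np.array(r['tvec'],float),r['camera_matrix'],None)[0][:,0]
def ray(r,uv,z):
    R=cv2.Rodrigues(np.array(r['rvec'],float))[0]; c=-R.T@np.array(r['tvec']).ravel()
    d=R.T@np.linalg.inv(r['camera_matrix'])@np.array([uv[0],uv[1],1.]); return c+d*(z-c[2])/d[2]
E
python3 - <<'E'
from h import *
o=manip.get_obs(); print(o, manip.grip_point_offset)
for c in ['scene','top']:
    r=shot(c,c+'0.png')
    for n in ['stand','edge','chute','mould','jar','trivet','cutter','bowl','syrup','shaker']:
        for m in cams.mark_of(c,n)[:3]: print(c,n,round(m['confidence'],2),toW(r,m['location']).round(4))
E
```

```text
pics
{'time': 0.0, 'joint_pos': array([ 1.09839343e+00,  1.24483693e-01,  1.65168407e+00, -1.41277885e-05,
        1.36747792e+00, -8.26140020e-02]), 'qd': array([-0.0001949 , -0.00032067, -0.00100136,  0.00158308, -0.0002919 ,
       -0.00013305]), 'effort': array([-2.80259410e-04, -4.23621655e+01, -3.65445435e+01, -3.67454061e-05,
        6.90819172e-03, -1.83582011e-05]), 'ee_pos': array([0.24675597, 0.60068223, 0.23006091]), 'tool_rot': array([[-9.24990316e-01,  3.79989559e-01, -9.21861069e-04],
       [ 3.79990645e-01,  9.24988510e-01, -1.83446852e-03],
       [ 1.55632013e-04, -2.04716420e-03, -9.99997892e-01]]), 'wrist_force': array([ 0.33432223,  0.20702203, -0.79657568]), 'ft_torque': array([-0.03718134, -0.00442632,  0.05001196]), 'gripper_width': 1.0014864776594388} 0.0187
scene edge 0.86 [0.5617 0.0357 0.1679]
scene edge 0.74 [ 2.651e-01 -2.830e-01  1.000e-04]
scene chute 0.7 [0.4834 0.2355 0.0246]
scene mould 0.63 [ 0.6017 -0.1274  0.1675]
scene jar 0.87 [ 0.614  -0.0062  0.1672]
scene jar 0.8 [ 7.974e-01 -1.288e-01 -7.000e-04]
scene jar 0.69 [ 0.6178 -0.3156  0.0007]
scene trivet 0.9 [5.443e-01 4.031e-01 3.000e-04]
scene cutter 0.59 [ 0.4266 -0.0324  0.1704]
scene syrup 0.64 [0.6871 0.3403 0.0011]
scene shaker 0.71 [ 0.265  -0.281   0.0011]
top edge 0.64 [0.5614 0.0363 0.1685]
top chute 0.59 [0.4873 0.2355 0.0258]
top chute 0.51 [ 0.4661 -0.3973 -0.0026]
top mould 0.84 [ 0.6014 -0.1255  0.1731]
top jar 0.98 [ 0.8058 -0.1268 -0.0029]
top jar 0.68 [ 0.6183 -0.0077  0.1692]
top jar 0.58 [ 0.6163 -0.3179  0.0017]
top trivet 0.76 [ 5.460e-01  4.076e-01 -1.000e-04]
top cutter 0.63 [ 5.488e-01  4.048e-01 -1.000e-04]
top cutter 0.57 [ 0.4274 -0.035   0.1655]
top bowl 0.72 [ 0.4668 -0.3974 -0.0038]
top syrup 0.64 [ 0.6916  0.3369 -0.0016]
top syrup 0.54 [ 0.6188 -0.0034  0.1674]
```

View pics/scene0.png

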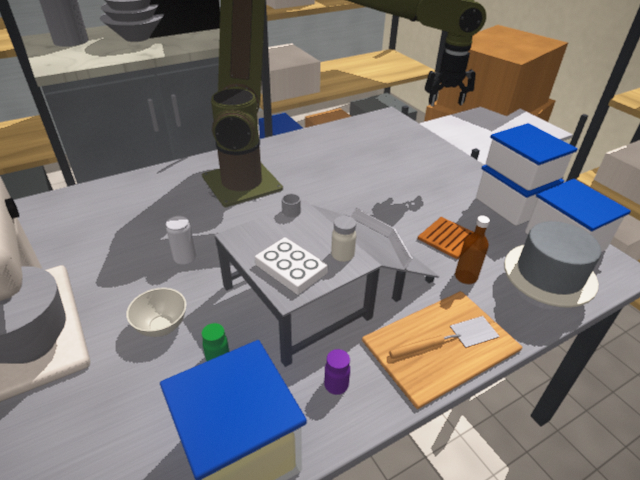

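View pics/top0.png

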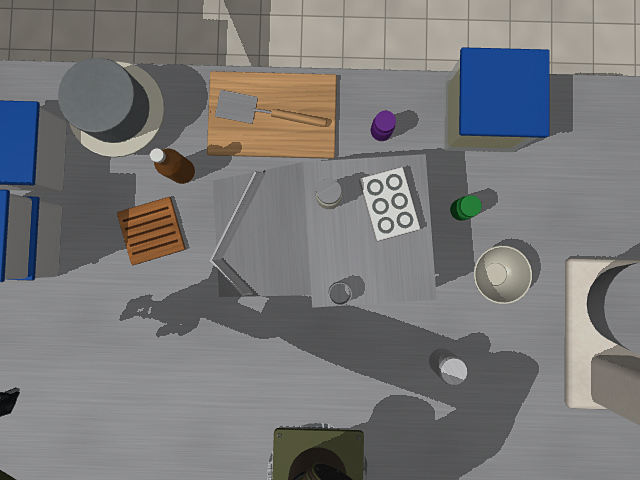

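The shelf is centred near top-view pixel (370,225). The mould is at (390,203), the white jar at (328,193), the trivet at (152,230), and the cutter at (340,292). The green jar (466,207) and purple jar (384,125) are look-alikes on the table. Next I'll refine the stand yaw, jar, mould and trivet.

```bash
cat >> h.py <<'E'
from scipy.optimize import minimize
YAW=np.radians(4.7); O=np.array([.5615,.036,0])
def Rz(a): return np.array([[np.cos(a),-np.sin(a),0],[np.sin(a),np.cos(a),0],[0,0,1]])
def hull(r,P):
    p=proj(r,P).astype(np.float32); return cv2.convexHull(p)[:,0]
def box(x,y,z,a,L,W,H):
    c=np.array([[sx*L/2,sy*W/2,h] for sx in(-1,1) for sy in(-1,1) for h in(0,H)]); return c@Rz(a).T+[x,y,z]
def cyl(x,y,z,R,H):
    t=np.linspace(0,2*np.pi,40); return np.array([[x+R*np.cos(k),y+R*np.sin(k),z+h] for k in t for h in(0,H)])
def iou(r,P,m):
    k=np.zeros((480*4,640*4),np.uint8); cv2.fillPoly(k,[np.int32(np.round(hull(r,P)*4+1.5))],1)
    m=cv2.resize(m.astype(np.uint8),(2560,1920),interpolation=cv2.INTER_NEAREST)
    return (k&m).sum()/max(1,(k|m).sum())
E
python3 - <<'E'
from h import *
rs={c:shot(c) for c in ['scene','top']}
ms={}
def best(c,n,P):
    b=None
    for s in cams.silhouettes(c,n):
        v=iou(rs[c],P,s['region'])
        if b is None or v>b[0]: b=(v,s['region'])
    return b
def fit(n,f,x0,st,cs=('scene','top')):
    M=[(c,best(c,n,f(x0))) for c in cs]; M=[(c,b) for c,b in M if b and b[0]>.3]
    g=lambda x:-np.mean([iou(rs[c],f(x),b[1]) for c,b in M])
    sim=[x0]+[np.array(x0)+np.eye(len(x0))[i]*st[i] for i in range(len(x0))]
    o=minimize(g,x0,method='Nelder-Mead',options=dict(initial_simplex=sim,maxiter=60,xatol=2e-4))
    print(n,o.x.round(4),[(c,round(iou(rs[c],f(o.x),b[1]),3)) for c,b in M]); return o.x
j=fit('jar',lambda x:cyl(x[0],x[1],.17,.026,.09),[.616,-.006],[.006,.006])
m=fit('mould',lambda x:box(x[0],x[1],.17,x[2],.13,.09,.026),[.6015,-.126,.2],[.006,.006,.15])
t=fit('trivet',lambda x:box(x[0],x[1],0,x[2],.13,.13,.012),[.545,.405,.2],[.006,.006,.15])
R=Rz(YAW)
for n,p in(('jar',j),('mould',m)): print(n,'stand',(R.T@(np.array([p[0],p[1],0])-O)).round(4))
print('mould yaw rel deg',np.degrees(m[2])-4.7)
for c in rs:
    im=rs[c]['img'][:,:,::-1].copy()
    def pl(P,cl,conv=True): cv2.polylines(im,[np.int32(np.round(hull(rs[c],P) if conv else proj(rs[c],P)))],True,cl,1)
    S=lambda a: np.array(a,float)@R.T+O
    pl(S([[-.17,-.25,.17],[.125,-.25,.17],[.125,0,.17],[-.17,0,.17]]),(0,0,255),0)
    e=.265*np.cos(np.radians(35)); pl(S([[-.145,0,.17],[.125,0,.17],[.125,e,.018],[-.145,e,.018]]),(255,0,0),0)
    pl(cyl(j[0],j[1],.17,.026,.09),(0,255,0)); pl(box(m[0],m[1],.17,m[2],.13,.09,.026),(0,255,0)); pl(box(t[0],t[1],0,t[2],.13,.13,.012),(255,255,0))
    x0,y0=(180,170) if c=='scene' else (90,130)
    cv2.imwrite(f'pics/{c}_ov.png',cv2.resize(im[y0:y0+190,x0:x0+360],None,fx=2.2,fy=2.2))
E
```

```text
jar [ 0.6149 -0.0086] [('top', np.float64(0.886))]
mould [ 0.6038 -0.1292  0.286 ] [('scene', np.float64(0.964)), ('top', np.float64(0.967))]
trivet [0.5479 0.4038 0.3282] [('scene', np.float64(0.84)), ('top', np.float64(0.957))]
jar stand [ 0.0496 -0.0488  0.    ]
mould stand [ 0.0286 -0.1681  0.    ]
mould yaw rel deg 11.684859413729004
```

View pics/scene_ov.png

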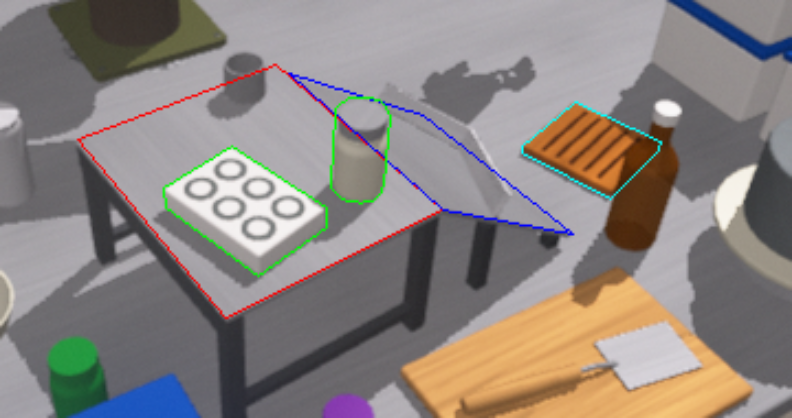

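View pics/top_ov.png

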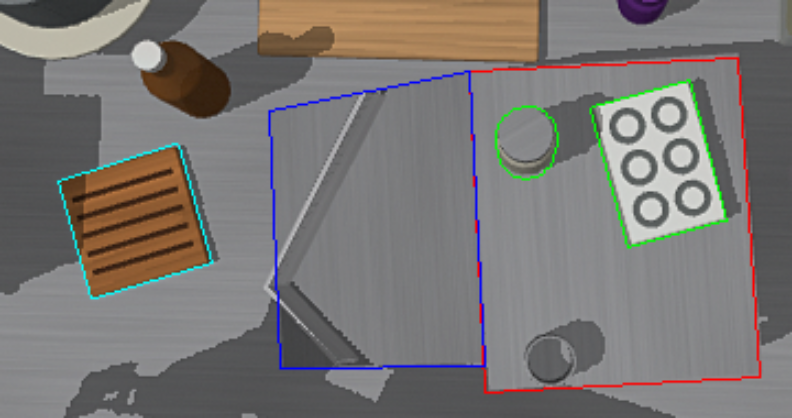

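The overlays fit the stand, mould and trivet well, with the shelf corners at top-crop pixels (738,58) and (760,377). The jar base is at about (0.616, -0.007).

```bash
cat >> h.py <<'E'
def go(p,ang=4.7):
    o=manip.get_obs(); R=o['tool_rot']; d=R.T@(np.array(p)-o['ee_pos'])/.025
    a=np.degrees(np.arctan2(R[1,1],R[0,1])); t=-(ang-a); t=(t+90)%180-90
    print('shift',d.round(2),'turn',round(t,1),'tcp',o['ee_pos'].round(4),'yaw',round(a,1),'t',round(o['time'],2),'F',o['wrist_force'].round(1),'w',round(float(o['gripper_width']),3),'q',o['joint_pos'].round(2),'tilt',R[:2,2].round(3))
def S2W(x,y,z): return Rz(YAW)@np.array([x,y,z])+O
E
python3 - <<'E'
from h import *
go([.616,-.007,.32])
E
```

```text
shift [-22.9  -16.9   -3.55] turn 63.0 tcp [0.247  0.6012 0.2314] yaw 67.7 t 1.5 F [ 0.3 -0.5 -0.5] w 1.001 q [ 1.1   0.12  1.65 -0.    1.37 -0.08] tilt [0. 0.]
```

move_arm([
  [[0,0,-2],0,0],
  [[-2,-1.2,-3.5],5,0],
  [[-3.5,-2.5,-3.5],10,0],
  [[-5,-3.7,-3.5],15,0],
  [[-6.5,-4.8,-3.5],20,0],
  [[-8,-6,-3.5],25,0],
  [[-9.5,-7,-3.5],30,0],
  [[-11,-8.2,-3.5],35,0],
])

```text
time: 2.3
ee_pos: [0.4233, 0.307, 0.3191]
tool_rot: [[-0.537, 0.844, 0.001], [0.844, 0.537, 0.0], [-0.0, 0.001, -1.0]]
wrist_force: [1.2, 0.9, 0.4]
gripper_width: 1.003
```

```bash
python3 -c "
from h import *
go([.616,-.007,.32])"
```

```text
shift [-14.74  -0.24  -0.03] turn 27.8 tcp [0.4233 0.307  0.3191] yaw 32.5 t 2.3 F [1.2 0.9 0.4] w 1.003 q [ 0.52 -0.2   1.82 -0.    1.52 -0.04] tilt [0.001 0.   ]
```

move_arm([
  [[-1.9,0,0],4,0],
  [[-3.8,0,0],8,0],
  [[-5.7,-0.1,0],12,0],
  [[-7.6,-0.1,0],16,0],
  [[-9.5,-0.1,0],20,0],
  [[-11.4,-0.2,0],24,0],
  [[-13.2,-0.2,0],27.8,0],
  [[-14.7,-0.2,0],27.8,0],
])

```text
time: 3.1
ee_pos: [0.6172, -0.008, 0.3192]
tool_rot: [[-0.079, 0.997, 0.001], [0.997, 0.079, 0.0], [0.0, 0.001, -1.0]]
wrist_force: [0.4, -0.3, -0.4]
gripper_width: 1.003
```

Run:
```python
from h import *
r=shot('wrist','w1.png')
for m in cams.mark_of('wrist','jar')[:3]: print(m['confidence'],toW(r,m['location']).round(4))
go([.616,-.007,.211])
```

```text
0.94 [ 0.617  -0.0063  0.1711]
0.8 [ 7.988e-01 -1.299e-01  1.000e-04]
shift [ 0.11 -0.06  4.29] turn -0.3 tcp [ 0.6178 -0.0095  0.3183] yaw 4.4 t 3.2 F [-0.1 -0.  -0.8] w 0.996 q [-0.1   0.01  1.62 -0.    1.51 -0.18] tilt [ 0.    -0.001]
```

View pics/w1.png

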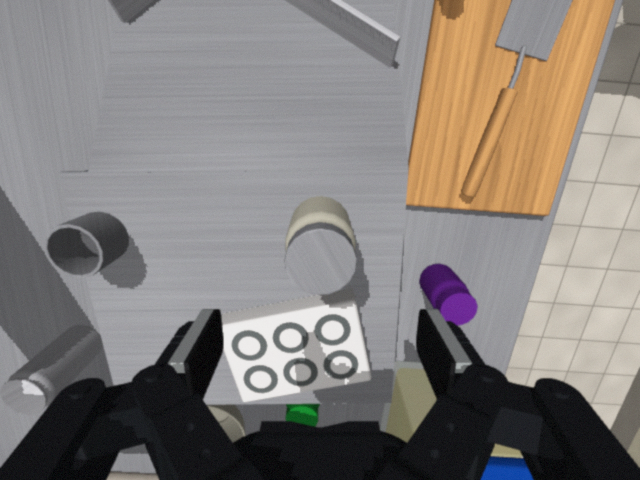

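The wrist view shows the white jar between the fingers at about (320,250). The mould is behind it at (295,350) and the cutter is clear at (85,245). The network puts the jar at (0.617, -0.006), which agrees with the earlier reading, so I'll go down and grip.

move_arm([
  [[0.12,-0.02,1],-0.3,0],
  [[0.12,-0.02,2],-0.3,0],
  [[0.12,-0.02,3],-0.3,0],
  [[0.12,-0.02,4],-0.3,0],
  [[0.12,-0.02,4.2],-0.3,0],
  [[0.12,-0.02,4.2],-0.3,0],
  [[0.12,-0.02,4.2],-0.3,255],
  [[0.12,-0.02,4.2],-0.3,255],
])

```text
time: 4.0
ee_pos: [0.6181, -0.0065, 0.2156]
tool_rot: [[-0.082, 0.997, 0.004], [0.997, 0.082, -0.001], [-0.001, 0.004, -1.0]]
wrist_force: [-0.9, -1.0, 0.1]
gripper_width: 0.693
```

move_arm([
  [[0,0,0],0,255],
  [[0,0,0],0,255],
  [[0,0,0],0,255],
  [[0,0,0],0,255],
  [[0,0,0],0,255],
])

```text
time: 4.5
ee_pos: [0.6186, -0.0065, 0.2167]
tool_rot: [[-0.082, 0.997, 0.005], [0.997, 0.082, -0.001], [-0.001, 0.005, -1.0]]
wrist_force: [0.6, 0.7, 4.6]
gripper_width: 0.575
```

Run:
```python
from h import *
go([.616,-.007,.211])
r=shot('wrist','w2.png')
```

```text
shift [-0.01 -0.11  0.23] turn 0.0 tcp [ 0.6186 -0.0065  0.2167] yaw 4.7 t 4.5 F [0.6 0.7 4.6] w 0.575 q [-0.1   0.06  1.74 -0.    1.33 -0.18] tilt [ 0.005 -0.001]
```

View pics/w2.png

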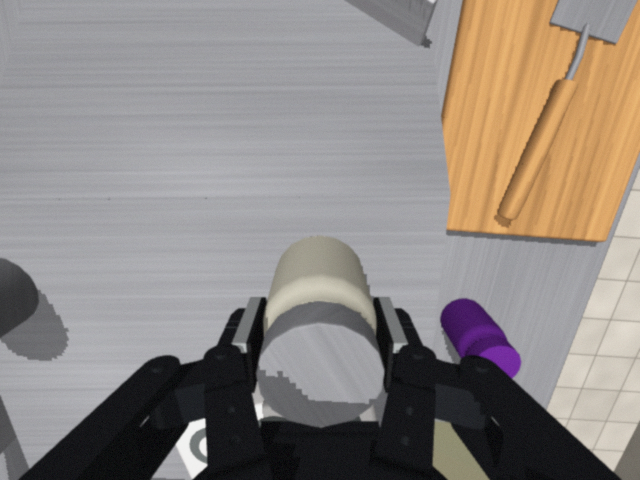

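The jar is held between the pads at (320,330) with the opening at 0.575, about 49 mm. Lifting it now.

move_arm([
  [[0,0,-0.4],0,255],
  [[0,0,-1.2],0,255],
  [[0,0,-2.2],0,255],
  [[0,0,-3.2],0,255],
  [[0,0,-3.2],0,255],
])

```text
time: 5.05
ee_pos: [0.6196, -0.0066, 0.3007]
tool_rot: [[-0.082, 0.997, 0.012], [0.997, 0.082, -0.002], [-0.003, 0.011, -1.0]]
wrist_force: [1.0, 0.1, -1.3]
gripper_width: 0.576
```

Run:
```python
from h import *
go([.546,.405,.297],41)
```

```text
shift [16.65 -1.58  0.09] turn -36.3 tcp [ 0.6196 -0.0066  0.3007] yaw 4.7 t 5.05 F [ 1.   0.1 -1.3] w 0.576 q [-0.1   0.02  1.65 -0.    1.47 -0.18] tilt [ 0.012 -0.002]
```

move_arm([
  [[1,-0.1,0],-2,255],
  [[2.5,-0.2,0],-5,255],
  [[4,-0.4,0],-9,255],
  [[5.5,-0.5,0],-12,255],
  [[7,-0.7,0],-15,255],
  [[8.5,-0.8,0],-18,255],
  [[10,-0.9,0],-22,255],
  [[11.5,-1.1,0],-25,255],
])

```text
time: 5.85
ee_pos: [0.5674, 0.2788, 0.2969]
tool_rot: [[-0.498, 0.867, 0.008], [0.867, 0.498, -0.003], [-0.007, 0.006, -1.0]]
wrist_force: [-0.4, 0.2, -2.6]
gripper_width: 0.578
```

Run:
```python
from h import *
go([.546,.405,.297],41)
```

```text
shift [ 4.8   1.77 -0.03] turn -11.2 tcp [0.5674 0.2788 0.2969] yaw 29.8 t 5.85 F [-0.4  0.2 -2.6] w 0.578 q [ 0.37  0.05  1.62 -0.01  1.47 -0.15] tilt [ 0.008 -0.003]
```

move_arm([
  [[1.4,0.5,0],-4,255],
  [[2.8,1,0],-8,255],
  [[4,1.5,0],-11,255],
  [[4.8,1.8,0],-11,255],
  [[4.8,1.8,0],-11,255],
  [[4.8,1.8,0],-11,255],
])

```text
time: 6.45
ee_pos: [0.5465, 0.4049, 0.2948]
tool_rot: [[-0.654, 0.757, 0.007], [0.757, 0.654, -0.005], [-0.008, 0.002, -1.0]]
wrist_force: [0.1, 0.2, -2.2]
gripper_width: 0.573
```

Run:
```python
from h import *
go([.546,.405,.060],41)
r=shot('wrist','w3.png')
for n in ['trivet','jar']:
  for m in cams.mark_of('wrist',n)[:3]: print(n,m['confidence'],toW(r,m['location']).round(4))
r=shot('scene','s3.png')
for n in ['trivet','jar']:
  for m in cams.mark_of('scene',n)[:3]: print(n,m['confidence'],toW(r,m['location']).round(4))
```

```text
shift [ 0.09 -0.03  9.39] turn -0.2 tcp [0.5465 0.4049 0.2948] yaw 40.8 t 6.45 F [ 0.1  0.2 -2.2] w 0.573 q [ 0.56  0.16  1.51 -0.01  1.47 -0.15] tilt [ 0.007 -0.005]
trivet 0.91 [ 5.506e-01  4.039e-01 -1.000e-04]
jar 0.66 [0.5446 0.4041 0.2515]
trivet 0.57 [ 0.5459  0.4032 -0.0011]
jar 0.93 [ 0.7984 -0.1313  0.0033]
jar 0.88 [ 0.6187 -0.3176  0.0032]
jar 0.87 [0.5464 0.4023 0.2489]
```

View pics/w3.png

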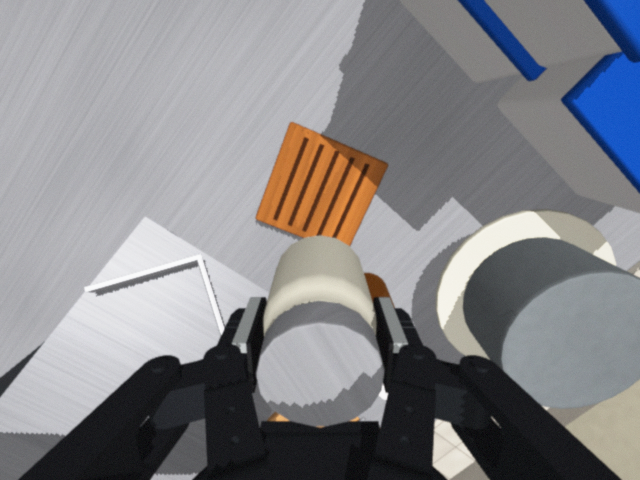

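View pics/s3.png

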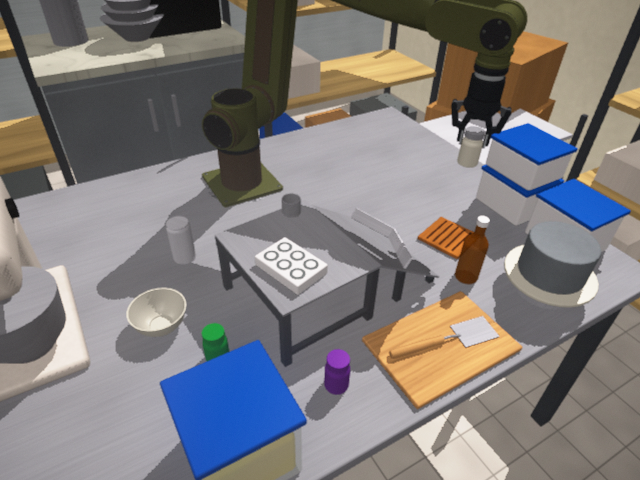

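The jar hangs level over the trivet. In the scene view the jar is at (470,147) and the trivet at (447,237). The syrup bottle is about 160 mm away. Going down.

move_arm([
  [[0,0,1.5],0,255],
  [[0,0,3],0,255],
  [[0,0,4.5],0,255],
  [[0,0,6],0,255],
  [[0,0,7.5],0,255],
  [[0,0,8.6],0,255],
  [[0,0,9.0],0,255],
  [[0,0,9.0],0,255],
])

```text
time: 7.55
ee_pos: [0.5483, 0.4026, 0.0697]
tool_rot: [[-0.652, 0.758, 0.006], [0.758, 0.652, -0.005], [-0.007, 0.001, -1.0]]
wrist_force: [-0.6, -0.6, -2.6]
gripper_width: 0.575
```

Run:
```python
from h import *
go([.5465,.405,.0587],41)
r=shot('scene','s4.png')
for m in cams.mark_of('scene','jar')[:3]: print(m['confidence'],toW(r,m['location']).round(4))
```

```text
shift [0.12 0.01 0.44] turn -0.3 tcp [0.5483 0.4026 0.0697] yaw 40.7 t 7.55 F [-0.6 -0.6 -2.6] w 0.575 q [ 0.56  0.33  1.7  -0.01  1.12 -0.15] tilt [ 0.006 -0.005]
0.88 [0.5464 0.4002 0.0217]
0.84 [ 0.7973 -0.1325  0.0014]
```

move_arm([
  [[0.05,0,0.2],0,255],
  [[0.05,0,0.3],0,255],
  [[0.05,0,0.38],0,255],
  [[0.05,0,0.42],0,255],
  [[0.05,0,0.42],0,255],
])

```text
time: 8.15
ee_pos: [0.5494, 0.405, 0.0628]
tool_rot: [[-0.653, 0.758, 0.011], [0.758, 0.653, -0.002], [-0.008, 0.007, -1.0]]
wrist_force: [0.4, -0.5, -3.0]
gripper_width: 0.574
```

move_arm([
  [[0,0,0.06],0,255],
  [[0,0,0.12],0,255],
  [[0,0,0.12],0,255],
])

```text
time: 8.45
ee_pos: [0.5492, 0.4048, 0.0594]
tool_rot: [[-0.653, 0.758, 0.01], [0.758, 0.653, -0.002], [-0.008, 0.006, -1.0]]
wrist_force: [-0.4, 0.1, -2.5]
gripper_width: 0.574
```

Run:
```python
from h import *
go([.5465,.405,.0587],41)
r=shot('scene','s5.png')
im=r['img'][190:300,390:510,::-1]
cv2.imwrite('pics/s5c.png',cv2.resize(im,None,fx=5,fy=5))
for m in cams.mark_of('scene','jar')[:3]: print(m['confidence'],toW(r,m['location']).round(4))
```

```text
shift [ 0.08 -0.08  0.03] turn -0.3 tcp [0.5492 0.4048 0.0594] yaw 40.7 t 8.45 F [-0.4  0.1 -2.5] w 0.574 q [ 0.56  0.34  1.7  -0.01  1.09 -0.15] tilt [ 0.01  -0.002]
0.97 [ 0.6205 -0.3184  0.0021]
0.86 [ 0.7972 -0.1299  0.0008]
0.62 [0.5476 0.4016 0.0089]
```

View pics/s5c.png

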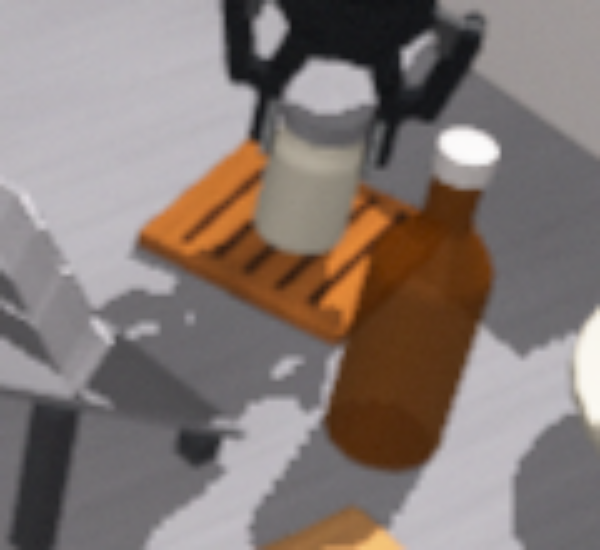

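The jar is over the middle of the trivet, at crop pixel (300,230). It's still just hanging (-2.5 N), so I'll lower until it touches.

move_arm([
  [[0,0,0.04],0,255],
  [[0,0,0.08],0,255],
  [[0,0,0.08],0,255],
])

```text
time: 8.85
ee_pos: [0.5499, 0.4049, 0.0587]
tool_rot: [[-0.653, 0.758, 0.011], [0.758, 0.653, -0.002], [-0.009, 0.007, -1.0]]
wrist_force: [-2.1, -1.7, 3.0]
gripper_width: 0.574
```

Contact, with the force now +3 N. I'll release and then retreat straight up.

move_arm([
  [[0,0,0],0,200],
  [[0,0,0],0,120],
  [[0,0,0],0,60],
  [[0,0,0],0,0],
  [[0,0,0],0,0],
  [[0,0,0],0,0],
  [[0,0,0],0,0],
  [[0,0,0],0,0],
])

```text
time: 9.65
ee_pos: [0.5499, 0.4049, 0.0587]
tool_rot: [[-0.653, 0.758, 0.011], [0.758, 0.653, -0.002], [-0.009, 0.007, -1.0]]
wrist_force: [0.5, -0.8, -0.1]
gripper_width: 0.997
```

move_arm([
  [[0,0,-0.5],0,0],
  [[0,0,-1.5],0,0],
  [[0,0,-2.5],0,0],
  [[0,0,-4],0,0],
  [[0,0,-6],0,0],
  [[0,0,-8],0,0],
  [[0,0,-10],0,0],
])

```text
time: 10.35
ee_pos: [0.5467, 0.4052, 0.312]
tool_rot: [[-0.653, 0.758, 0.012], [0.758, 0.653, -0.001], [-0.009, 0.009, -1.0]]
wrist_force: [1.8, 0.8, 0.1]
gripper_width: 0.999
```

Run:
```python
from h import *
r=shot('scene','s6.png')
im=r['img'][190:300,390:510,::-1]
cv2.imwrite('pics/s6c.png',cv2.resize(im,None,fx=5,fy=5))
for n in ['jar','trivet','mould']:
  for m in cams.mark_of('scene',n)[:3]: print(n,m['confidence'],toW(r,m['location']).round(4))
go(S2W(.0286,-.27,.32),4.7)
```

```text
jar 0.98 [0.5487 0.4016 0.0121]
jar 0.79 [ 0.6181 -0.3193  0.0028]
jar 0.75 [ 0.7984 -0.1298  0.0012]
trivet 0.89 [ 0.5433  0.4013 -0.0019]
mould 0.78 [ 0.6009 -0.1264  0.1653]
shift [-20.98 -14.67  -0.28] turn 36.0 tcp [0.5477 0.4059 0.3127] yaw 40.7 t 10.55 F [-0.1 -0.5 -0.2] w 1.0 q [ 0.56  0.15  1.49 -0.01  1.49 -0.15] tilt [0.016 0.001]
```

View pics/s6c.png

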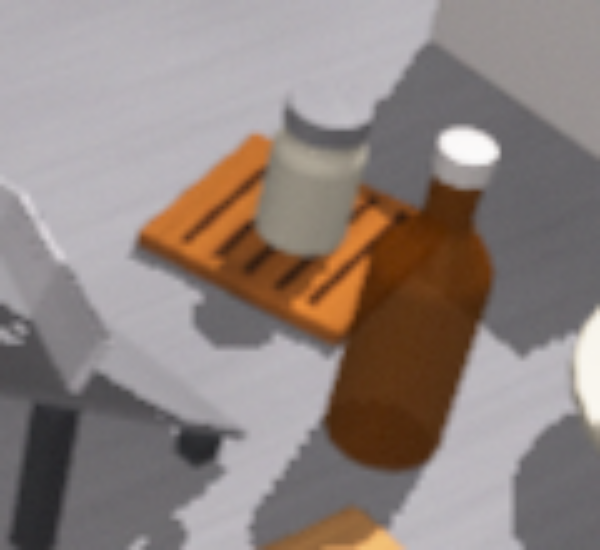

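The jar stands upright on the trivet and is released, at (0.5487, 0.4016, 0.012). Next I'll move behind the mould with the fingers open across stand x, so both fingers push squarely.

move_arm([
  [[-1.4,-1,-0.3],2,0],
  [[-2.9,-2,-0.3],5,0],
  [[-4.4,-3,-0.3],7,0],
  [[-5.9,-4,-0.3],10,0],
  [[-7.4,-5.1,-0.3],12,0],
  [[-8.9,-6.2,-0.3],15,0],
  [[-10.4,-7.2,-0.3],18,0],
  [[-11.9,-8.3,-0.3],20,0],
])

```text
time: 11.35
ee_pos: [0.5836, 0.0433, 0.3182]
tool_rot: [[-0.353, 0.936, 0.013], [0.936, 0.353, 0.002], [-0.003, 0.013, -1.0]]
wrist_force: [1.6, 0.5, 0.3]
gripper_width: 1.004
```

Run:
```python
from h import *
go(S2W(.0286,-.275,.32),4.7)
```

```text
shift [-10.85  -2.85  -0.07] turn 16.0 tcp [0.5836 0.0433 0.3182] yaw 20.7 t 11.35 F [1.6 0.5 0.3] w 1.004 q [-0.02 -0.07  1.7   0.    1.49 -0.38] tilt [0.013 0.002]
```

move_arm([
  [[-1.5,-0.4,0],3,0],
  [[-3,-0.8,0],6,0],
  [[-4.5,-1.2,0],9,0],
  [[-6,-1.6,0],12,0],
  [[-7.5,-2,0],14,0],
  [[-9,-2.4,0],16,0],
  [[-10.3,-2.7,0],16,0],
  [[-10.85,-2.85,0],16,0],
])

```text
time: 12.15
ee_pos: [0.6117, -0.238, 0.3154]
tool_rot: [[-0.079, 0.997, 0.009], [0.997, 0.079, 0.003], [0.002, 0.009, -1.0]]
wrist_force: [-0.7, 0.1, -0.8]
gripper_width: 0.999
```

Run:
```python
from h import *
go(S2W(.0286,-.275,.165),4.7)
r=shot('wrist','w7.png')
```

```text
shift [ 0.07 -0.01  6.02] turn -0.2 tcp [ 0.6117 -0.238   0.3154] yaw 4.5 t 12.15 F [-0.7  0.1 -0.8] w 0.999 q [-0.46  0.1   1.54  0.01  1.5  -0.53] tilt [0.009 0.003]
```

View pics/w7.png

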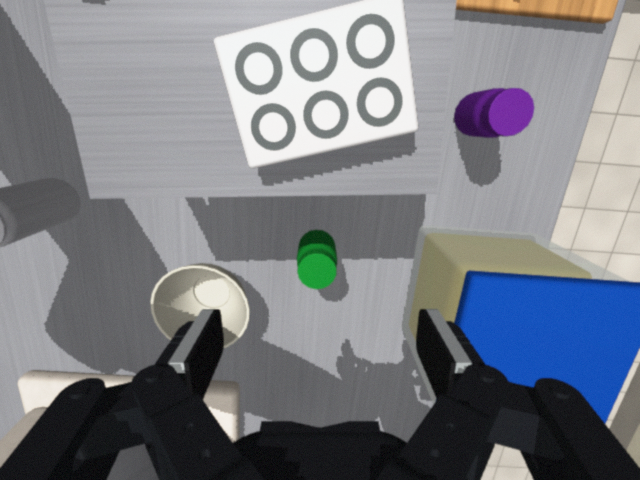

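In the wrist view the mould's rear face is ahead at about (335,145). The green jar at (317,260) and the bowl lie well below, and the blue tub is off to the right. Descending behind the shelf.

move_arm([
  [[0,0,1.5],0,0],
  [[0,0,3],0,0],
  [[0,0,4.5],0,0],
  [[0,0,5.5],0,0],
  [[0,0,5.8],0,0],
  [[0,0,5.8],0,0],
])

```text
time: 12.8
ee_pos: [0.6122, -0.237, 0.1686]
tool_rot: [[-0.079, 0.997, 0.006], [0.997, 0.079, 0.004], [0.003, 0.006, -1.0]]
wrist_force: [0.4, 0.8, -0.1]
gripper_width: 1.002
```

Run:
```python
from h import *
go(S2W(.0286,-.25,.165),4.7)
r=shot('wrist','w8.png')
r=shot('scene'); cv2.imwrite('pics/s8c.png',cv2.resize(r['img'][180:340,190:410,::-1],None,fx=3.5,fy=3.5))
```

```text
shift [1.05 0.01 0.15] turn -0.2 tcp [ 0.6122 -0.237   0.1686] yaw 4.5 t 12.8 F [ 0.4  0.8 -0.1] w 1.002 q [-0.45  0.18  1.7   0.01  1.26 -0.53] tilt [0.006 0.004]
```

View pics/w8.png

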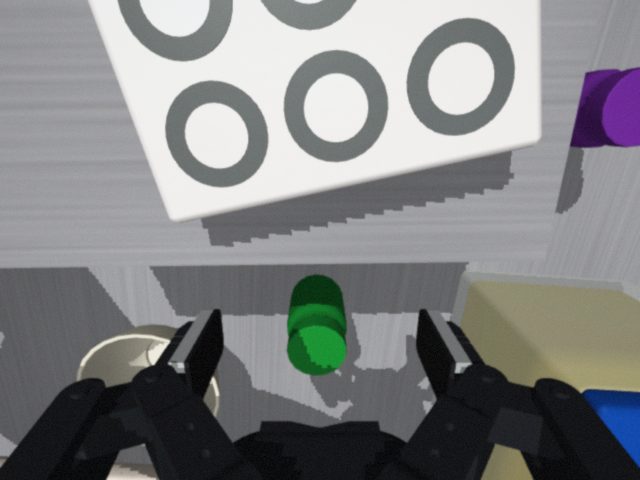

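View pics/s8c.png

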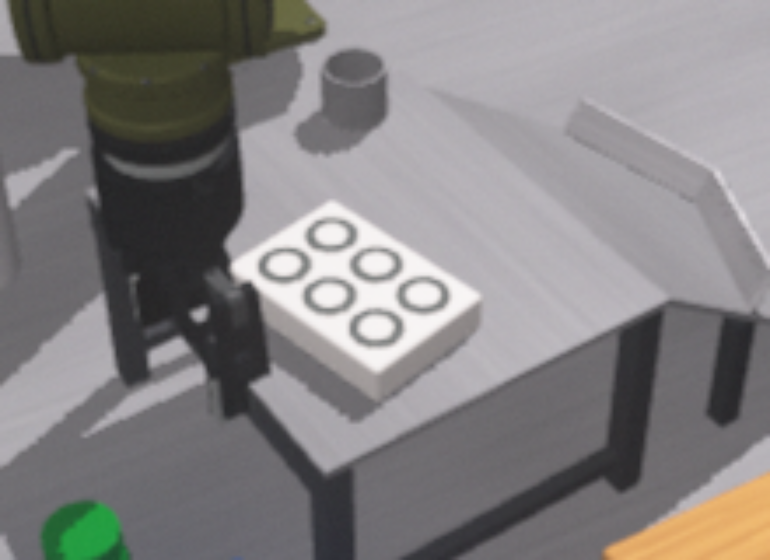

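The fingers straddle the mould's rear, with their tips about 10 mm above shelf level. Pushing along the shelf, the first part up to short of the edge.

move_arm([
  [[0.8,0,0.12],-0.2,0],
  [[1.5,0,0.12],-0.2,0],
  [[2.1,0,0.12],-0.2,0],
  [[2.7,0,0.12],-0.2,0],
  [[3.3,0,0.12],-0.2,0],
  [[3.9,0,0.12],-0.2,0],
  [[4.5,0,0.12],-0.2,0],
  [[5.0,0,0.12],-0.2,0],
])

```text
time: 13.7
ee_pos: [0.6041, -0.1123, 0.1694]
tool_rot: [[-0.082, 0.997, 0.012], [0.997, 0.082, 0.001], [0.0, 0.012, -1.0]]
wrist_force: [-0.8, -2.7, 0.9]
gripper_width: 0.999
```

Run:
```python
from h import *
o=manip.get_obs(); print((Rz(YAW).T@(o['ee_pos']-O)).round(4))
go(S2W(.0286,-.06,.165),4.7)
r=shot('scene'); cv2.imwrite('pics/s9c.png',cv2.resize(r['img'][180:340,190:410,::-1],None,fx=3.5,fy=3.5))
for c in ['scene','top']:
  r=shot(c)
  for m in cams.mark_of(c,'mould')[:1]: print(m['confidence'],(Rz(YAW).T@(toW(r,m['location'])-O)).round(4))
```

```text
[ 0.0303 -0.1513  0.1694]
shift [ 3.65 -0.07  0.18] turn 0.0 tcp [ 0.6041 -0.1123  0.1694] yaw 4.7 t 13.7 F [-0.8 -2.7  0.9] w 0.999 q [-0.27  0.09  1.8   0.    1.25 -0.36] tilt [0.012 0.001]
0.63 [ 0.0326 -0.0902  0.1645]
0.69 [ 0.0359 -0.0901  0.1713]
```

View pics/s9c.png

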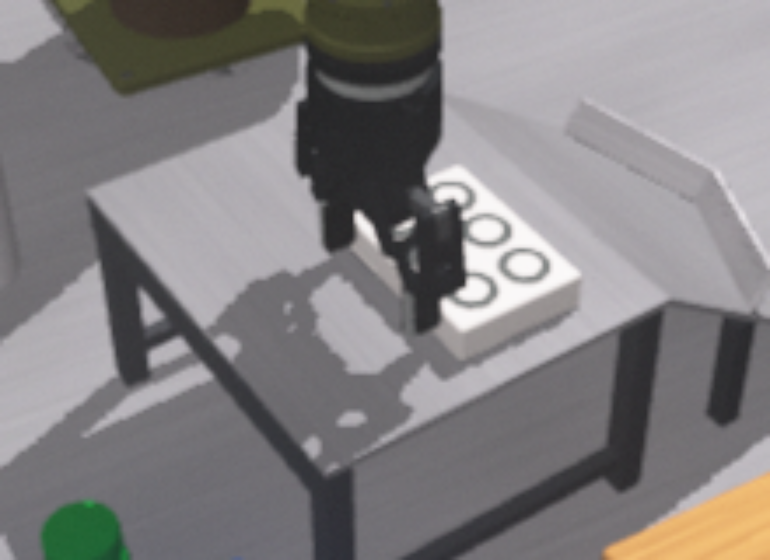

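The mould is now square to the edge at stand (0.034, -0.090), with both fingers in contact. Pushing it over.

move_arm([
  [[0.7,-0.1,0.12],0,0],
  [[1.4,-0.1,0.12],0,0],
  [[2.1,-0.1,0.12],0,0],
  [[2.8,-0.1,0.12],0,0],
  [[3.3,-0.1,0.12],0,0],
  [[3.8,-0.1,0.12],0,0],
  [[4.2,-0.1,0.12],0,0],
  [[4.4,-0.1,0.12],0,0],
])

```text
time: 14.75
ee_pos: [0.5926, -0.003, 0.1662]
tool_rot: [[-0.083, 0.996, 0.011], [0.997, 0.083, 0.002], [0.001, 0.011, -1.0]]
wrist_force: [0.1, -0.0, 0.2]
gripper_width: 1.001
```

Run:
```python
from h import *
o=manip.get_obs(); print((Rz(YAW).T@(o['ee_pos']-O)).round(4))
r=shot('scene'); cv2.imwrite('pics/s10c.png',cv2.resize(r['img'][160:320,250:470,::-1],None,fx=3.5,fy=3.5))
```

```text
[ 0.0278 -0.0414  0.1662]
```

View pics/s10c.png

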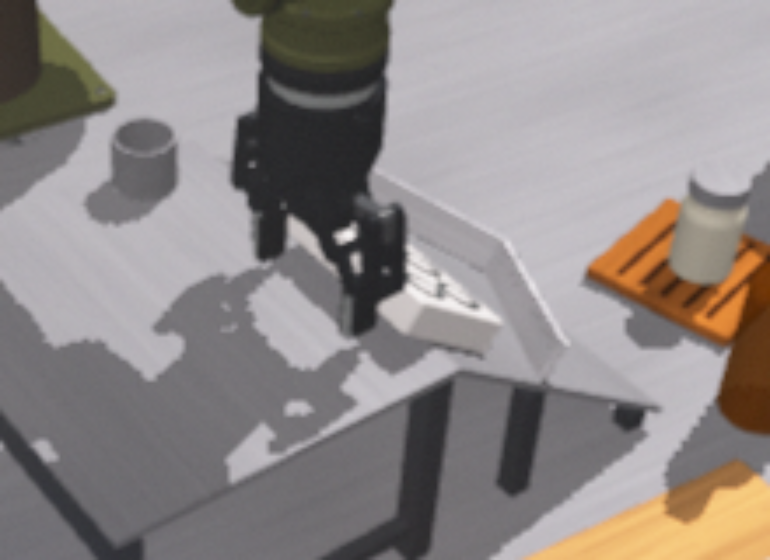

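The mould has tipped over the edge and is sliding, at crop pixel (440,290). I'll raise the arm clear and let it settle.

move_arm([
  [[-0.3,0,-0.5],0,0],
  [[-1,0,-2],0,0],
  [[-2,0,-4],0,0],
  [[-3.5,0,-5.5],0,0],
  [[-5,0,-6],0,0],
  [[-6,0,-6],0,0],
  [[-6,0,-6],0,0],
])

```text
time: 15.5
ee_pos: [0.6035, -0.1567, 0.3181]
tool_rot: [[-0.078, 0.997, 0.014], [0.997, 0.078, 0.0], [-0.001, 0.014, -1.0]]
wrist_force: [-0.2, 0.4, -0.1]
gripper_width: 0.996
```

```bash
cat >> h.py <<'E'
s35,c35,s40,c40=[f(np.radians(a)) for a in(35,40) for f in(np.sin,np.cos)]
U=np.array([0,-c35,s35]); X=np.array([1.,0,0])
RC=np.column_stack([-s40*X+c40*U,c40*X+s40*U,[0,s35,c35]])
PC=np.array([-.06,.205,.027])
def C2W(P): return (np.atleast_2d(P)@RC.T+PC)@Rz(YAW).T+O
def W2C(p): return RC.T@(Rz(YAW).T@(np.array(p)-O)-PC)
def mb(x,y,a):
    return C2W(box(x,y,0,np.pi/2+a,.13,.09,.026))
E
cat > chk.py <<'E'
from h import *; import sys
k=sys.argv[1]
for c in ['scene','top']:
  r=shot(c)
  for m in cams.mark_of(c,'mould')[:1]: print(c,m['confidence'],'chute frame',W2C(toW(r,m['location'])).round(4))
  for m in cams.mark_of(c,'jar')[:3]: print(' jar',toW(r,m['location']).round(4))
  im=r['img'][:,:,::-1].copy()
  b=None
  for s in cams.silhouettes(c,'mould'):
    if b is None or s['region'].sum()>b.sum(): b=s['region']
  if b is not None:
    o=minimize(lambda x:-iou(r,mb(*x),b),[.05,.08,0],method='Nelder-Mead',options=dict(initial_simplex=[[.05,.08,0],[.06,.08,0],[.05,.1,0],[.05,.08,.15]],maxiter=80))
    print(' fit',o.x.round(4),-o.fun)
  cv2.polylines(im,[np.int32(np.round(hull(r,mb(.045,.065,0))))],True,(0,255,0),1)
  x0,y0=(320,180) if c=='scene' else (190,140)
  cv2.imwrite(f'pics/{c}_{k}.png',cv2.resize(im[y0:y0+180,x0:x0+180],None,fx=3.3,fy=3.3))
go(manip.get_obs()['ee_pos'])
E
python3 chk.py a
```

```text
scene 0.66 chute frame [ 0.0433  0.0618 -0.0019]
 jar [ 0.6183 -0.3163  0.0012]
 jar [ 0.7978 -0.1313 -0.0027]
 jar [0.5512 0.4028 0.011 ]
 fit [ 0.0471  0.0702 -0.0486] 0.8972268840405978
top 0.83 chute frame [0.044  0.0661 0.0004]
 jar [ 0.8065 -0.1288 -0.0023]
 jar [0.5476 0.4055 0.0103]
 jar [ 0.6156 -0.3184 -0.0015]
 fit [0.0465 0.0655 0.0528] 0.9154500741666016
shift [0. 0. 0.] turn 0.1 tcp [ 0.6033 -0.1516  0.3157] yaw 4.8 t 15.9 F [0.5 0.5 0.6] w 1.003 q [-0.33  0.02  1.62  0.01  1.49 -0.42] tilt [0.011 0.002]
```

View pics/scene_a.png

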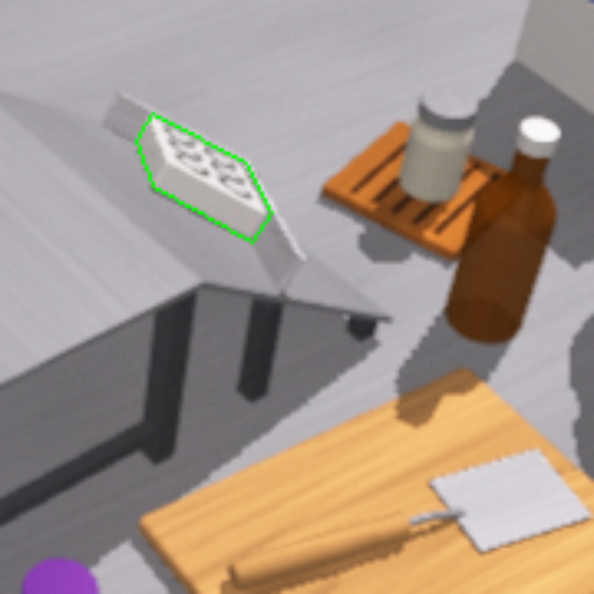

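View pics/top_a.png

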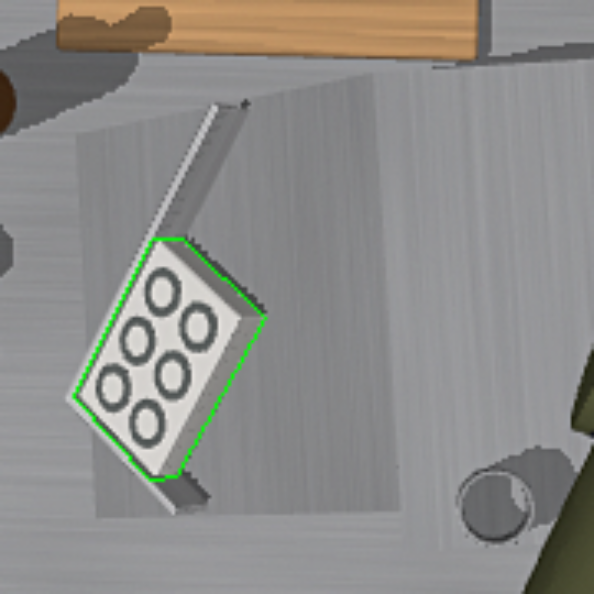

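Both views show the mould lying inside the predicted home outline (green), flush with both fences, and the marks give about (0.044, 0.064). The tolerance is about 4 mm, so I'll take a close wrist view to confirm.

```bash
python3 -c "
from h import *
go(S2W(-.04,.08,.33))"
```

```text
shift [10.82 -2.62 -0.59] turn 0.1 tcp [ 0.6033 -0.1516  0.3157] yaw 4.8 t 15.9 F [0.5 0.5 0.6] w 1.003 q [-0.33  0.02  1.62  0.01  1.49 -0.42] tilt [0.011 0.002]
```

move_arm([
  [[1.5,-0.4,-0.5],0,0],
  [[3,-0.8,-0.5],0,0],
  [[4.5,-1.2,-0.5],0,0],
  [[6,-1.6,-0.5],0,0],
  [[7.5,-2,-0.5],0,0],
  [[9,-2.4,-0.5],0,0],
  [[10.5,-2.6,-0.5],0,0],
  [[10.8,-2.6,-0.5],0,0],
])

```text
time: 16.7
ee_pos: [0.5143, 0.1153, 0.3281]
tool_rot: [[-0.089, 0.996, 0.011], [0.996, 0.089, 0.003], [0.002, 0.011, -1.0]]
wrist_force: [0.3, -0.6, 0.7]
gripper_width: 1.002
```

move_arm([
  [[0,0,0],0,0],
  [[0,0,0],0,0],
])

```text
time: 16.9
ee_pos: [0.5143, 0.1154, 0.3281]
tool_rot: [[-0.09, 0.996, 0.011], [0.996, 0.09, 0.003], [0.002, 0.011, -1.0]]
wrist_force: [0.4, -0.0, -0.6]
gripper_width: 1.0
```

Run:
```python
from h import *
r=shot('wrist'); im=r['img'][:,:,::-1].copy()
for m in cams.mark_of('wrist','mould')[:1]: print(m['confidence'],W2C(toW(r,m['location'])).round(4))
for m in cams.mark_of('wrist','chute')[:1]: print(m['confidence'],W2C(toW(r,m['location'])).round(4))
b=max((s['region'] for s in cams.silhouettes('wrist','mould')),key=lambda a:a.sum())
o=minimize(lambda x:-iou(r,mb(*x),b),[.05,.07,0],method='Nelder-Mead',options=dict(initial_simplex=[[.05,.07,0],[.06,.07,0],[.05,.09,0],[.05,.07,.1]],maxiter=80)); print(o.x.round(4),o.fun)
cv2.imwrite('pics/w11.png',im)
```

```text
0.87 [ 0.0415  0.0705 -0.    ]
0.57 [0.001  0.0032 0.0003]
[0.0462 0.069  0.0117] -0.9547068284836965
```

View pics/w11.png

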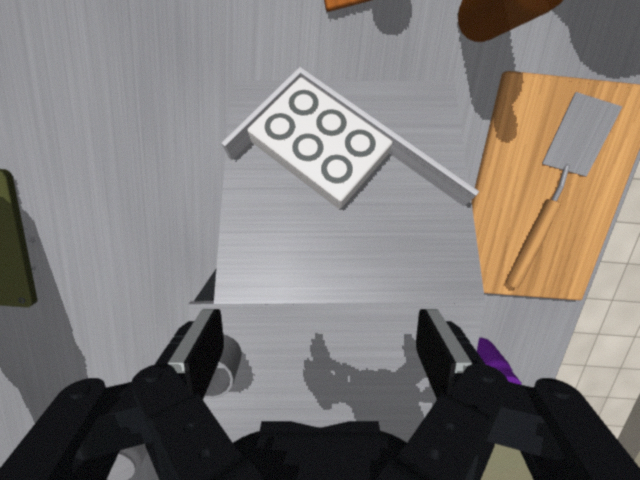

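The mould sits in the corner at about (320,140), but the y reading of 0.066 to 0.070 is close to the limit. I'll zoom in on the gap at the side fence.

Run:
```python
from h import *
im=cv2.imread('pics/w11.png')[60:215,215:415]; cv2.imwrite('pics/w11c.png',cv2.resize(im,None,fx=3.8,fy=3.8,interpolation=cv2.INTER_CUBIC))
go(S2W(-.04,.105,.25))
```

```text
shift [ 0.92 -0.01  3.12] turn 0.3 tcp [0.5146 0.1144 0.328 ] yaw 5.0 t 17.1 F [0.7 0.8 0.5] w 1.002 q [ 0.12 -0.2   1.8   0.    1.53  0.03] tilt [0.011 0.003]
```

View pics/w11c.png

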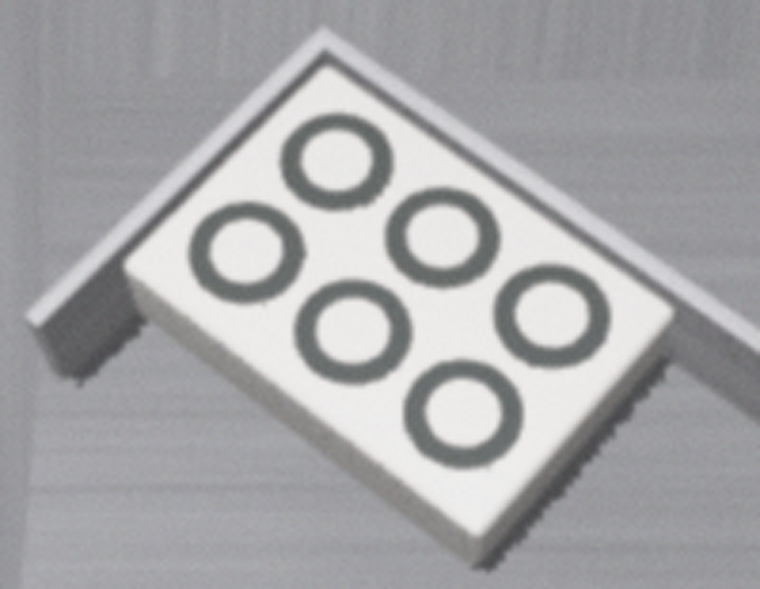

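The zoom shows thin, even dark lines of 2–3 mm or less along both fences, which is mostly the fence face standing above the mould. The mould is flush and square. One last check of the bystanders, then I'll hand in.

Run:
```python
from h import *
for c in ['scene','top']:
  r=shot(c,c+'_end.png')
  for n in ['mould','jar','cutter','bowl','syrup','shaker']:
    for m in cams.mark_of(c,n)[:3]:
      w=toW(r,m['location']); print(c,n,round(m['confidence'],2),w.round(3),W2C(w).round(4) if n=='mould' else '')
print(manip.job_done(), manip.get_obs()['time'])
```

```text
scene mould 0.58 [0.512 0.175 0.067] [ 0.0423  0.0647 -0.0029]
scene jar 0.82 [ 0.797 -0.129 -0.001] 
scene jar 0.7 [0.548 0.403 0.01 ] 
scene jar 0.66 [ 0.619 -0.316  0.003] 
scene cutter 0.57 [ 0.425 -0.033  0.169] 
scene bowl 0.62 [ 0.467 -0.399 -0.002] 
scene syrup 0.95 [0.687 0.34  0.003] 
scene shaker 0.64 [ 0.265 -0.282  0.004] 
top jar 0.75 [0.549 0.406 0.011] 
top jar 0.69 [ 0.804 -0.129 -0.002] 
top jar 0.66 [ 0.619 -0.317 -0.   ] 
top cutter 0.63 [ 0.426 -0.035  0.168] 
top bowl 0.86 [ 0.467 -0.4   -0.004] 
top syrup 0.76 [ 0.691  0.337 -0.004] 
top shaker 0.62 [ 0.267 -0.278 -0.001] 
the job is handed in; nothing more can be done
the job is handed in; nothing more can be done
```

I moved the jar onto the trivet first, then pushed the mould along the shelf with both open fingers and over the edge. It slid into the low corner without needing a second push. I handed the job in with the robot's clock at about 17 s of the 64 s allowed; no verdict is reported.

**What the last checks showed:**
- **Jar:** upright on the trivet at about (0.548, 0.404), within about 5 mm of its middle.
- **Mould:** the last reading in the chute frame is (0.042, 0.065, -0.003), against the home position (0.045, 0.065, 0).
- **Bystanders:** the cutter, bowl, syrup and shaker read within a few mm of where they started. The bowl was found at the start only by the top camera and the shaker only by the scene camera.
- **Robot:** parked well above everything and touching nothing.

**Where the checks disagreed:**
- **Wrist camera:** it put the mould at y = 0.069 to 0.0705, right at the 0.0695 limit. It also put the corner itself about 3 mm off, so corrected it reads about 0.066 to 0.067. The close-up showed the mould flush with both fences.
- **Outline fits:** the rough fits from the scene and top cameras scattered by about ±0.05 rad and 5 mm, and the scene fit gave y = 0.070. I relied on the close-up and the position readings instead.
- **Top camera:** the network did not find the mould in the last top picture.

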